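# Add a slotted weight to the proof-load hanger under a gourd-lamp hook

## Task

The lamp hook on the bench stand is being proof-loaded: its weight hanger already carries one slotted disc, the brass one. Hang the black slotted disc from the bench on top of it: slide it on round the stem by its slot and lower it (do not drop it) flat and centred onto the brass disc, with its slot pointing at least a quarter turn away from the brass disc's slot so that neither can slide off. Leave both discs hanging still, and do not disturb the paint jar, the pen cup or the burr block.

Things in the scene. Friction and masses are not known exactly. Their poses are not given: they have to be found in the camera images.
- disc_new_center (a point): Centre (half-way up) of the black slotted steel disc lying flat on the bench: 60 mm diameter, 14 mm thick, about 0.3 kg. z up; x points out of the slot's mouth and at the start away from the robot (world +x) to within about 30 degrees. The sides at right angles to the slot are plain and can be gripped.
- disc_new_slot (a point): Middle of the slot's mouth on the black disc's rim: 30 mm along x from its centre, half-way up. The slot is 10 mm wide, its mouth flared to about 20 mm over the last 10 mm; it ends 3.5 mm past the disc's centre, so a stem at its end is central.
- disc_low_center (a point): Centre (half-way up) of the brass slotted disc that already sits on the hanger: same size and slot as the black one, its slot's mouth along its own x axis. It may point any way except within about 40 degrees of straight away from the robot (world +x).
- hanger_seat (a point): Point on the stem's axis at the top face of the hanger's round plate (50 mm diameter, 6 mm thick), 85 mm above the bench; z points up the stem. The stem, 6 mm diameter, rises 131 mm from here to the hook. First disc's centre: 7 mm above this point; the new one belongs on it, centre 21 mm above. The hanger swings freely to all sides like a pendulum, but does not turn about its stem.
- stand: Heavy fixed bench stand; origin on the bench straight below the hanging hanger, z up. Its foot and arm lie along a line 24 degrees left of its x axis: grey foot plate 250 by 90 mm, 12 mm thick, from 45 mm before the origin to 205 mm behind it; a 14 mm upright 170 mm behind, 0.36 m high; arm rod over the hanger at 0.325 m, the lamp neck (39 mm wide) below its end down to 0.28 m.
- paint_jar: White paint jar with a blue cap, 42 mm diameter, 52 mm high, bystander; origin at its underside.
- pen_cup: Cup cut from a gourd with pens in it, 70 mm diameter, 85 mm high (pens to 150 mm), bystander; origin at its underside.
- burr_block: Wooden block of upright burrs, 85 by 150 mm, 22 mm high with burrs to about 50 mm, bystander; origin at its underside.
- hanger_hook (a point): Top of the hanger's hook, 151 mm above the plate, where it hangs in a 19 mm oval link from the screw eye of the gourd lamp neck: the hanger with its discs swings about here, so a sideways push of about 1 N moves the plate some 3 cm; swings die out in a few seconds.

How it is judged:
At the end, for the whole second after the job is handed in: New disc flat on the first disc (centre 18-24 mm above the plate), both centred on the stem within 6 mm, tilted under 0.1 rad, slots at least 70 degrees apart, first disc still on the plate, both at rest (under 30 mm/s) (horizontal distance between each of disc_new_center, disc_low_center and hanger_seat below 0.006 m and z of disc_new_center in the frame of hanger_seat between 0.018 and 0.024 m and angle between each of disc_new_center, disc_low_center's own z axis and vertical below 0.1 rad and z of disc_low_center in the frame of hanger_seat below 0.01 m and x of disc_new_slot in the frame of disc_low_center below 0.01 m and linear speed of each of disc_new, disc_low below 0.03 m/s); the robot touches nothing.
It fails at once if the disc is dropped onto the hanger (falling freely faster than 0.4 m/s over the first disc) (horizontal distance between disc_new_center and hanger_seat below 0.03 m and linear speed of disc_new above 0.4 m/s and contact force between the fingers and disc_new below 0.1 N).
It fails at once if the paint jar is moved more than 30 mm (distance of paint_jar from where it was at the start of the episode above 0.03 m).
It fails at once if the pen cup is moved more than 30 mm (distance of pen_cup from where it was at the start of the episode above 0.03 m).
It fails at once if the burr block is moved more than 30 mm (distance of burr_block from where it was at the start of the episode above 0.03 m).
It also fails if it takes over 53 s, if anything falls off the work surface, if the arm or the gripper's body presses on something with over 40 N, if the wrist force passes 120 N, or if a joint passes its speed limit or range.

## Robot

A 7-joint arm with a two-finger parallel gripper is mounted at the origin on the work surface. World frame = base frame: x ahead of the robot, y to its left, z up, the work surface at z = 0. Lengths are in m, angles in rad, forces in N, time in s.
With the tool pointing down it reaches from about 0.4 to 0.85 m from the base axis. Payload 4.5 kg.
Tool frame: the origin (TCP) lies between the finger pads; the fingertips stand 19 mm ahead of it and the grasp point (between the pads) is the TCP; z points along the fingers, y is the line along which they close (so a half turn about z gives the same grasp; the last joint's range is limited). The gripper opens to 88 mm and grips with 3 to 60 N. Pads are 18 mm wide; open, the fingers measure 123 mm over their backs; the gripper's body (75 mm by 187 mm) begins 45 mm behind the grasp point.
Start: joints at [-1.18, 0.689, -0.195, 1.565, 0.157, 0.902, -0.215], TCP at [0.218, 0.586, 0.258] pointing down, gripper open.
Joint ranges: [-3.01, 3.01], [-0.46, 2.08], [-1.47, 1.51], [0.13, 2.56], [-1, 4.14], [0.04, 2.09], [-2.66, 2.66]. Speed limits (rad/s): [2.57, 2.57, 3.14, 3.14, 3.14, 3.14, 3.14].

## Interface

Orientations are given as a rotation vector (axis times angle).
In Python, from workcell import r gives the robot as it stands. Calls block until the motion is done:
- r.move_pose(position, orientation): joint-space move of the TCP to a pose.
- r.move_linear(position, speed=0.15, ori=None, f_stop=None): straight line of the TCP; ori=None keeps the orientation; speed is the mean speed in m/s. With f_stop (N) it stops when the force on the tool has changed by that much, and returns True; else False.
- r.set_joints(angles): joint-space move.
- r.move_gripper(opening, f_grip=None): finger opening in m; f_grip is the grip in N (None keeps the last); returns when the fingers have stopped.
- r.dwell(seconds).
- r.solve_ik(position, orientation): joint angles nearest the present ones, or None.
- r.capture(name): name is "scene" or "top" or "wrist"; returns a dict with "image" (384x512x3 uint8, red, green, blue), "range_z" (384x512 float32, m along the optical axis (not along the pixel's ray), 0 where there is no reading), "fx", "fy", "cx", "cy" (pixels), "k1" (the pictures are not rectified: a ray, as slopes to the right and down, at radius r is drawn at 1 + k1 r^2 times it, then the intrinsics apply), "R" (3x3) and "t" (3): a world point X has camera coordinates R X + t; the wrist camera has in their place "mount" (4x4, takes a point from camera to tool coordinates, whose origin is the TCP and whose axes are the flange's). Camera axes: x right, y down, z forward; pixel columns grow to the right and rows downward; lengths in m; the calibration is good to about 2 mm. A picture is of the moment at which its call begins: read the wrist's pose just before it.
A pose or a line that the arm cannot do raises r.Unreachable and nothing moves.
- r.job_done(): hands the job in; it is judged then, once.
Readings, each from a call of its own:
- r.current_time(): time.
- r.current_joint_positions(): joint angles.
- r.current_dq(): joint speeds.
- r.current_joint_efforts(): joint torques, N m.
- r.current_ee_pos(): TCP position.
- r.current_tcp_rot(): TCP orientation.
- r.current_ft_force(): force on the tool from outside, world axes, zero at the start.
- r.current_wrist_torque(): the same for the moment, N m.
- r.current_gripper_width(): finger opening in m.
- r.current_finger_force(): force on a finger pad.
Only numpy, scipy, OpenCV 4.12 (cv2) and the standard library are available. Lean on these libraries where they do the work, as an engineer would, in place of code of your own. Each camera call takes 0.05 s, during which the arm holds its last target. There are 200 camera calls.

## Working session

There is one attempt and no reset: what is moved stays moved. The work goes in short steps, each a Python script; the robot and the scene stay as the last script left them, time stands still between calls to the robot, and variables do not carry over. Pictures are saved under pics/ and viewed, at most 10 in all, crops included, and the job is handed in when it is done.

```bash
ls; mkdir -p pics; python3 - <<'E'
from workcell import r
import cv2,numpy as np
ims=[]
for n in("scene","top"):
    c=r.capture(n); np.savez(f"pics/{n}.npz",**c); cv2.imwrite(f"pics/{n}0.png",c["image"][...,::-1])
    print(n,c["fx"],c["fy"],c["cx"],c["cy"],c["k1"],-c["R"].T@c["t"],(c["range_z"]>0).mean())
    print(c["R"])
print(r.current_time(),r.current_tcp_rot())
E
```

```text
pics
scene 420.691140901621 420.691140901621 254.20993580470403 188.72258845333187 -0.10900644337381578 [ 0.98180708 -0.64749688  1.02476119] 0.9957021077473959
[[ 0.85354011  0.52088021  0.01237308]
 [ 0.4127324  -0.66144868 -0.62620891]
 [-0.31799567  0.5396012  -0.77955712]]
top 350.29208604754865 350.29208604754865 251.71874672178495 188.93709963424854 -0.09234864455204135 [ 0.52919006 -0.07678238  1.00393065] 0.9960428873697916
[[ 0.02242389 -0.99958658 -0.01799548]
 [-0.99498089 -0.02055753 -0.09793069]
 [ 0.09752026  0.02010114 -0.99503052]]
0.1 [-5.57367648e-01 -3.09159458e+00  2.48136129e-03]
```

View pics/scene0.png

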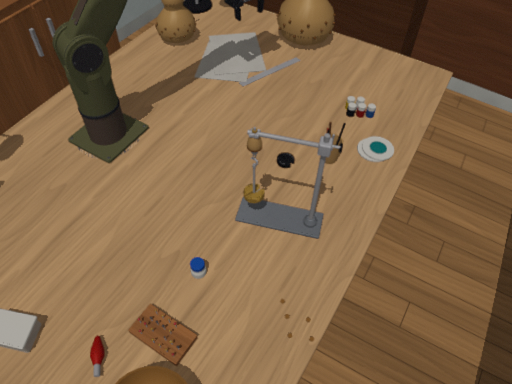

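View pics/top0.png

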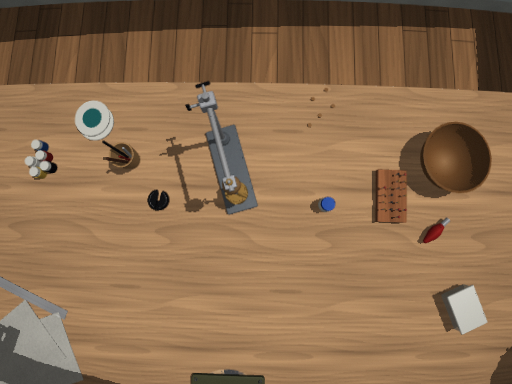

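The scene view shows the brass disc on the hanger at about (254,195) and the black disc at (285,160). The top view shows the black disc at (158,200) with its slot pointing up, which is away from the robot. The hanger is under the lamp neck at (233,188), the pen cup is at (122,155), the jar at (328,204) and the burr block at (392,196).

```bash
cat > h.py <<'E'
import numpy as np,cv2
from scipy.spatial.transform import Rotation as Ro
def fix(c,p=None,rv=None):
    "gives wrist picture R,t"
    c=dict(c)
    if "mount" in c and p is not None:
        M=np.eye(4);M[:3,:3]=Ro.from_rotvec(rv).as_matrix();M[:3,3]=p
        W=np.linalg.inv(M@c["mount"]);c["R"],c["t"]=W[:3,:3],W[:3,3]
    return c
def K(c): return np.array([[c["fx"],0,c["cx"]],[0,c["fy"],c["cy"]],[0,0,1.]]),np.array([c["k1"],0,0,0.])
def rays(c,uv):
    k,d=K(c);s=cv2.undistortPoints(np.float64(uv).reshape(-1,1,2),k,d).reshape(-1,2)
    return -c["R"].T@c["t"],np.c_[s,np.ones(len(s))]@c["R"]
def onz(c,uv,z):
    o,d=rays(c,uv);return o+d*((z-o[2])/d[:,2])[:,None]
def pts(c):
    "world point of every pixel from the range picture"
    v,u=np.mgrid[:384,:512];o,d=rays(c,np.stack([u,v],-1).reshape(-1,2))
    return (o+d*c["range_z"].reshape(-1,1)).reshape(384,512,3)
def proj(c,X):
    k,d=K(c);return cv2.projectPoints(np.float64(X).reshape(-1,1,3),cv2.Rodrigues(c["R"])[0],c["t"],k,d)[0].reshape(-1,2)
def tool(yaw,tilt):
    "tool z tilted by tilt from straight down towards yaw; y horizontal"
    h=np.array([np.cos(yaw),np.sin(yaw),0]);z=np.sin(tilt)*h-np.cos(tilt)*np.array([0,0,1])
    y=np.cross([0,0,1],h);return np.c_[np.cross(y,z),y,z]
def shot(r,n):
    p,q=r.current_ee_pos(),r.current_tcp_rot();return fix(r.capture(n),p,q)
E
python3 - <<'E'
from h import *
from workcell import r
s=dict(np.load("pics/scene.npz"));t=dict(np.load("pics/top.npz"))
print("disc top",onz(t,[[158,200]],.014),"scene",onz(s,[[285,160]],.014))
print("jar",onz(t,[[328,204]],.05),"cup",onz(t,[[122,155]],.08))
P=pts(t);h=cv2.cvtColor(t["image"],cv2.COLOR_RGB2GRAY)
# foot plate: height 12mm
m=(abs(P[...,2]-.012)<.006)&(h>60)&(h<130)&(np.ptp(t["image"].astype(int),axis=2)<25); m[:,:180]=0;m[:,290:]=0;m[:110]=0;m[230:]=0
n,l,st,ce=cv2.connectedComponentsWithStats(m.astype(np.uint8));
b=1+np.argmax(st[1:,4]);print(st[b]);vu=np.argwhere(l==b);X=onz(t,vu[:,::-1],.012)[:,:2]
print("foot",cv2.minAreaRect(np.float32(X)))
# brass in scene
P=pts(s);H=cv2.cvtColor(s["image"],cv2.COLOR_RGB2HSV)
print("brass",P[190:202:3,246:264:3].round(3).tolist())
print("mount",r.capture("wrist")["mount"].round(3).tolist())
a=cv2.resize(s["image"][120:245,215:345],None,fx=5,fy=5,interpolation=cv2.INTER_CUBIC)[:600]
b=cv2.resize(t["image"][130:230,90:260],None,fx=4.7,fy=4.7,interpolation=cv2.INTER_CUBIC)
cv2.imwrite("pics/a.png",a[...,::-1]);cv2.imwrite("pics/b.png",b[...,::-1])
E
```

```text
disc top [[0.5888287  0.21095008 0.014     ]] scene [[0.59216222 0.20822093 0.014     ]]
jar [[ 0.58571418 -0.26645238  0.05      ]] cup [[0.70559775 0.29849889 0.08      ]]
[ 221  125   37   89 1199]
foot ((0.6848483681678772, 0.002983294427394867), (0.24757692217826843, 0.08814101666212082), 16.12727928161621)
brass [[[0.588, -0.025, 0.102], [0.594, -0.019, 0.1], [0.602, -0.015, 0.101], [0.607, -0.007, 0.096], [0.612, 0.001, 0.09], [0.623, -0.001, 0.099]], [[0.592, -0.031, 0.098], [0.601, -0.029, 0.101], [0.607, -0.024, 0.1], [0.614, -0.019, 0.099], [0.622, -0.016, 0.102], [0.629, -0.011, 0.101]], [[0.6, -0.044, 0.104], [0.606, -0.038, 0.101], [0.613, -0.033, 0.1], [0.62, -0.029, 0.101], [0.626, -0.022, 0.098], [0.635, -0.02, 0.101]], [[0.601, -0.045, 0.092], [0.612, -0.047, 0.101], [0.618, -0.042, 0.1], [0.625, -0.037, 0.1], [0.632, -0.032, 0.099], [0.637, -0.024, 0.093]]]
mount [[0.002, -0.954, -0.3, 0.079], [1.0, 0.002, 0.0, 0.0], [0.0, -0.3, 0.954, -0.127], [0.0, 0.0, 0.0, 1.0]]
```

View pics/a.png

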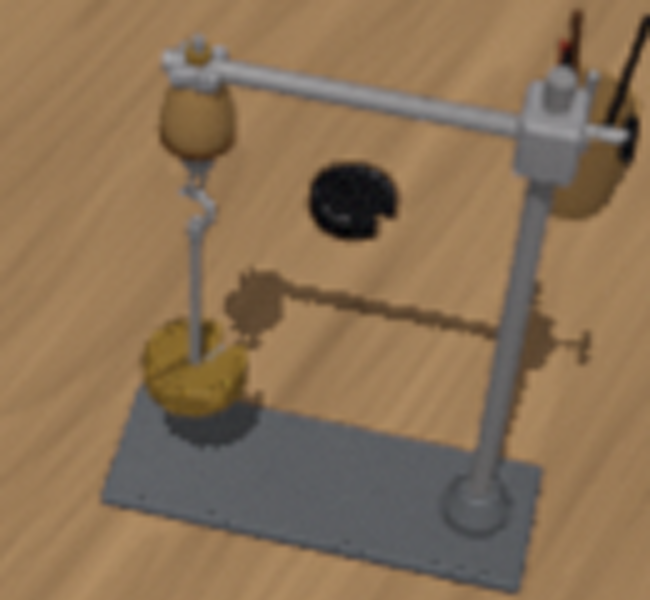

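View pics/b.png

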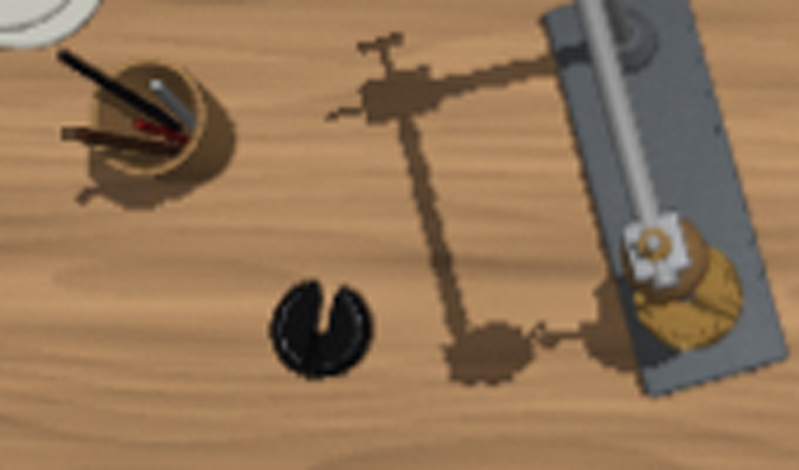

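```bash
cat >> h.py <<'E'
def ftool(yaw,tilt):
    "same, camera side up/front"
    R=tool(yaw,tilt).copy();R[:,:2]*=-1;return R
rv=lambda R:Ro.from_matrix(R).as_rotvec()
E
python3 - <<'E'
from h import *
from workcell import r
s=dict(np.load("pics/scene.npz"))
q=onz(s,[[254.4,192.4],[263.6,188.6]],.099);d=q[1]-q[0];print("brass slot yaw rough",np.degrees(np.arctan2(d[1],d[0])),q)
B=np.array([.59,.210,.007]);L=np.array([.612,-.02,.106])
for nm,f in(("plain",tool),("flip",ftool)):
  for tilt in(45,55,60):
    o=[]
    for P,ys in((B,(-14,)),(L,(-60,-40,-20,0,20))):
      for y in ys:
        R=f(np.radians(y),np.radians(tilt))
        for back in(0,.1):
          j=r.solve_ik(P+[0,0,.015]-R[:,2]*back,rv(R));o.append(None if j is None else np.round(j,1).tolist())
    print(nm,tilt,[x is not None for x in o],o[0],o[6])
E
```

```text
brass slot yaw rough 59.57306314814124 [[ 0.61151207 -0.01769957  0.099     ]
 [ 0.62644595  0.00772723  0.099     ]]
plain 45 [True, True, True, True, True, True, True, True, True, False, True, True] [-0.3, 1.2, -0.6, 2.1, 2.1, 1.3, -1.3] [0.4, 1.3, -1.3, 2.3, 2.2, 1.7, -0.7]
plain 55 [True, True, True, True, True, True, True, False, True, False, True, False] [-0.5, 1.3, -0.4, 2.2, 2.2, 1.4, -1.5] [0.3, 1.3, -1.0, 2.4, 2.4, 1.8, -1.0]
plain 60 [True, True, True, True, True, True, True, False, True, False, True, False] [-0.5, 1.3, -0.4, 2.2, 2.2, 1.6, -1.6] [0.2, 1.3, -0.8, 2.4, 2.4, 1.8, -1.2]
flip 45 [True, True, True, True, True, True, True, True, True, False, True, True] [-0.4, 1.2, -0.4, 2.1, 2.2, 1.2, 1.7] [0.1, 1.0, -0.6, 2.3, 2.3, 1.2, 2.0]
flip 55 [True, True, True, True, True, True, True, False, True, False, True, False] [-0.5, 1.3, -0.4, 2.2, 2.2, 1.4, 1.6] [0.2, 1.2, -0.8, 2.4, 2.4, 1.6, 2.0]
flip 60 [True, True, True, True, True, True, True, False, True, False, True, False] [-0.5, 1.3, -0.4, 2.2, 2.2, 1.6, 1.6] [0.2, 1.3, -0.8, 2.4, 2.4, 1.8, 2.0]
```

```bash
python3 - <<'E'
from h import *
from workcell import r
B=np.array([.59,.210,.007])
R=ftool(np.radians(-14),np.radians(40));p=B-R[:,2]*.15
r.move_gripper(.088)
r.move_pose(p,rv(R))
c=shot(r,"wrist");np.savez("pics/w1.npz",**c);cv2.imwrite("pics/w1.png",c["image"][...,::-1])
print(r.current_time(),r.current_joint_positions().round(2),proj(c,[B]),r.current_ee_pos()-p)
g=c["image"].max(axis=2)
m=(g<60).astype(np.uint8);n,l,st,ce=cv2.connectedComponentsWithStats(m)
for i in range(1,n):
    if st[i,4]>300:print(st[i],ce[i])
E
```

```text
2.1333 [-0.74  0.89 -0.2   2.32  2.02  0.86  1.59] [[256.79287352 183.93662938]] [0.00024293 0.00095152 0.00021969]
[ 74   0  61  86 523] [101.69024857  36.98661568]
[ 80  25  49  62 399] [104.10526316  54.4160401 ]
[ 226  160   55   54 1757] [252.7831531  188.42686397]
[    0   229   512   155 28030] [173.67095969 336.45397788]
[  329   229   183   115 10700] [433.82495327 289.81485981]
```

View pics/w1.png

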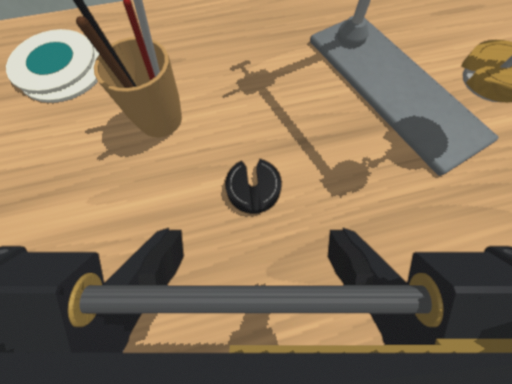

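The disc is at (253,188) with its slot mouth at the top, near (262,168). The open fingers sit either side at the bottom, and the brass disc is partly in view at (490,70).

```bash
cat >> h.py <<'E'
def disc(c,box,thr=60):
    "centre and slot yaw (deg) of the black disc within box"
    x,y,w,h=box;m=np.zeros((384,512),np.uint8)
    m[y:y+h,x:x+w]=(c["image"].max(axis=2)[y:y+h,x:x+w]<thr)
    n,l,st,ce=cv2.connectedComponentsWithStats(m);b=1+np.argmax(st[1:,4]);m=(l==b).astype(np.uint8)
    cn=cv2.findContours(m,cv2.RETR_EXTERNAL,cv2.CHAIN_APPROX_NONE)[0][0];H=cv2.convexHull(cn)
    Q=onz(c,H.reshape(-1,2),.007)[:,:2];M=cv2.moments(np.float32(Q*1000).reshape(-1,1,2))
    C=np.array([M["m10"],M["m01"]])/M["m00"]/1000
    hm=cv2.fillPoly(np.zeros_like(m),[H],1);nt=hm&(1-m)
    n,l,st,ce=cv2.connectedComponentsWithStats(nt);b=1+np.argmax(st[1:,4])
    vu=np.argwhere(l==b);N=onz(c,vu[:,::-1],.010)[:,:2]
    D=N.mean(0)-C;far=cv2.fitLine(np.float32(N*1000),cv2.DIST_HUBER,0,.01,.01).ravel()
    return C,np.degrees(np.arctan2(D[1],D[0])),np.degrees(np.arctan(far[1]/far[0])),np.hypot(*(Q-C).T).round(4)[::6],len(N)
E
python3 - <<'E'
from h import *
w=dict(np.load("pics/w1.npz"));t=dict(np.load("pics/top.npz"))
print(disc(w,(215,150,75,72)));print(disc(t,(140,180,36,40)))
E
```

```text
(array([0.59001345, 0.21432067]), np.float64(-7.2302614103086), np.float32(-10.42609), array([0.0316, 0.0302, 0.0297, 0.0317, 0.0291, 0.0309]), 305)
(array([0.59052792, 0.2134422 ]), np.float64(-13.040196714050232), np.float32(-6.7537146), array([0.0279, 0.0306, 0.0305]), 32)
```

```bash
cat >> h.py <<'E'
TILT=np.radians(50);AH,UP=.009,.014   # disc centre: AH ahead of and UP below the TCP
def tcp_for(C,yaw): return np.array(C)+[-AH*np.cos(yaw),-AH*np.sin(yaw),UP]
E
python3 - <<'E'
from h import *
from workcell import r
L=np.array([.610,-.02,.1])
R=ftool(np.radians(-25),np.radians(42));r.move_pose(L-R[:,2]*.16,rv(R));r.dwell(.3)
c=shot(r,"wrist");np.savez("pics/w2.npz",**c);cv2.imwrite("pics/w2.png",c["image"][...,::-1])
s=r.capture("scene")
y=np.radians(-9);R=ftool(y,TILT);T=tcp_for([.590,.214,.007],y)
r.move_pose(T-R[:,2]*.1+[0,0,.02],rv(R))
r.move_linear(T-R[:,2]*.04+[0,0,.004],.2)
print("hit",r.move_linear(T,.06,f_stop=6),r.current_ee_pos()-T)
r.move_gripper(.04,30)
print("w",r.current_gripper_width(),r.current_finger_force(),r.current_ft_force())
r.move_linear(T+[0,0,.06],.1)
print("w",r.current_gripper_width(),r.current_ft_force())
c=shot(r,"wrist");np.savez("pics/w3.npz",**c)
cv2.imwrite("pics/w23.png",np.vstack([np.load("pics/w2.npz")["image"],c["image"]])[:768:,:,::-1][::1][:, :] if 0 else cv2.resize(np.hstack([np.load("pics/w2.npz")["image"][:,100:500],c["image"][:,100:500]]),None,fx=1,fy=1)[...,::-1])
print(r.current_time(),r.current_joint_positions().round(2))
E
```

```text
hit False [-2.22646719e-04  1.93288626e-05 -5.99579978e-05]
w 0.058779788656673805 30.000261599197984 [-1.65415659 -0.59177151  1.19913581]
w 0.05838086877451204 [-0.39997782  0.25075604 -3.4803508 ]
7.0917 [-0.62  1.07 -0.19  2.26  2.28  1.11  1.53]
```

View pics/w23.png

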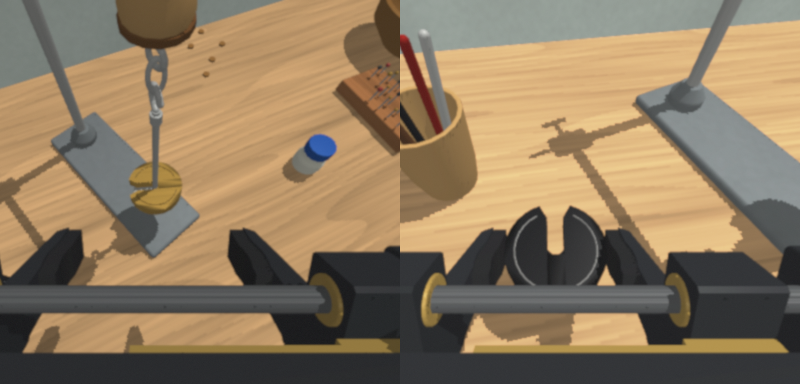

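The left half (shifted 100 px) shows the stem meeting the brass disc at about full-frame (255,187), with the brass slot pointing left to about (233,189). In the right half the black disc is held level, with its slot pointing ahead at (555,220).

```bash
python3 - <<'E'
from h import *
w=dict(np.load("pics/w2.npz"));s=dict(np.load("pics/scene.npz"));g=dict(np.load("pics/w3.npz"))
def stem(c,rows,c0,c1):
    uv=[]
    for v in rows:
        a=c["image"][v,c0:c1].astype(int);m=np.ptp(a,axis=1)<22   # grey
        if m.any():u=np.flatnonzero(m)+c0;uv.append((u.mean(),v,len(u)))
    return np.array(uv)
A=stem(w,range(125,176,5),244,268);S=stem(s,range(168,188,2),247,262)
print(A.round(1).tolist());print(S.round(1).tolist())
N=[];b=[]
for c,U in((w,A),(s,S)):
    o,d=rays(c,U[:,:2])
    # least squares of plan lines, all rows
    for di in d:
        n=np.array([-di[1],di[0]])/np.hypot(*di[:2]);N.append(n/np.sqrt(len(U)));b.append(n@o[:2]/np.sqrt(len(U)))
X,res,_,_=np.linalg.lstsq(np.array(N),np.array(b),rcond=None);print("stem",X,res)
H=cv2.cvtColor(w["image"],cv2.COLOR_RGB2HSV)
print("depth pt",pts(w)[175:206:6,240:274:8].round(3).tolist())
print("slot mouth",onz(w,[[255,187],[233,189]],.099),"seam",onz(w,[[281,178]],.099))
# brass top-face from range
P=pts(w);Z=P[...,2];r2=np.hypot(P[...,0]-X[0],P[...,1]-X[1]);m=(abs(Z-.099)<.006)&(r2<.034)
q=P[m][:,:2];print("brass centre",q.mean(0),len(q))
a=cv2.resize(w["image"][150:225,215:300],None,fx=6,fy=6,interpolation=cv2.INTER_CUBIC)
b=cv2.resize(g["image"][195:300,190:330],None,fx=2,fy=2)
cv2.imwrite("pics/c.png",np.hstack([a[:,:,:],np.pad(b,((0,a.shape[0]-b.shape[0]),(0,0),(0,0)))])[...,::-1])
E
```

```text
[[255.5, 125.0, 8.0], [255.5, 130.0, 6.0], [255.5, 135.0, 6.0], [255.0, 140.0, 5.0], [255.0, 145.0, 5.0], [255.0, 150.0, 5.0], [255.0, 155.0, 5.0], [255.0, 160.0, 5.0], [255.0, 165.0, 5.0], [254.5, 170.0, 4.0], [254.5, 175.0, 4.0]]
[[253.5, 168.0, 2.0], [253.5, 170.0, 2.0], [253.5, 172.0, 2.0], [253.5, 174.0, 2.0], [253.5, 176.0, 2.0], [253.5, 178.0, 2.0], [253.5, 180.0, 2.0], [253.5, 182.0, 2.0], [253.5, 184.0, 2.0], [253.5, 186.0, 2.0]]
stem [ 0.60706193 -0.01658351] [1.60436049e-07]
depth pt [[[0.625, -0.006, 0.099], [0.621, -0.014, 0.099], [0.604, -0.016, 0.125], [0.614, -0.031, 0.098], [0.61, -0.039, 0.1]], [[0.618, -0.003, 0.099], [0.614, -0.011, 0.099], [0.604, -0.016, 0.112], [0.607, -0.027, 0.099], [0.603, -0.036, 0.099]], [[0.617, -0.002, 0.085], [0.613, -0.011, 0.086], [0.605, -0.017, 0.096], [0.6, -0.024, 0.1], [0.596, -0.032, 0.099]], [[0.604, 0.003, 0.1], [0.601, -0.005, 0.099], [0.597, -0.013, 0.098], [0.594, -0.021, 0.099], [0.59, -0.029, 0.099]], [[0.598, 0.006, 0.1], [0.595, -0.002, 0.099], [0.591, -0.01, 0.099], [0.587, -0.018, 0.099], [0.583, -0.026, 0.099]], [[0.592, 0.008, 0.099], [0.588, 0.0, 0.099], [0.584, -0.007, 0.099], [0.581, -0.015, 0.1], [0.578, -0.023, 0.096]]]
slot mouth [[ 0.60421483 -0.01523804  0.099     ]
 [ 0.61210695  0.00763605  0.099     ]] seam [[ 0.60216634 -0.0462362   0.099     ]]
brass centre [ 0.60408111 -0.01689568] 1856
```

View pics/c.png

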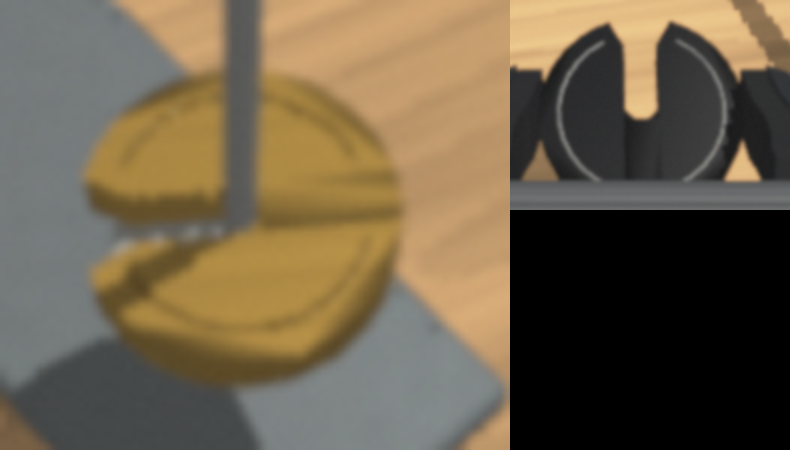

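```bash
python3 - <<'E'
from h import *
from workcell import r
g=dict(np.load("pics/w3.npz"));P=pts(g)
print("z",P[215:270:10,[225,238,275,285],2].round(4).tolist())
p=r.current_ee_pos();R=Ro.from_rotvec(r.current_tcp_rot()).as_matrix();y=np.radians(-9)
Q=onz(g,[[255,253.5],[240,207],[271,207]],p[2]-UP+.007)[:,:2];u=np.array([np.cos(y),np.sin(y)]);n=np.array([-u[1],u[0]])
for q in Q: print("ahead,left of TCP mm",((q-p[:2])@u*1e3).round(1),((q-p[:2])@n*1e3).round(1))
print(P[...,2][200:280,200:310][(abs(P[...,2][200:280,200:310]-p[2]+UP-.007)<.008)].mean(),p)
print([r.solve_ik(tcp_for([.606,-.017,.106],a)-[b*np.cos(a),b*np.sin(a),-.01],rv(ftool(a,TILT))) is not None for a in np.radians([-35,-40]) for b in(0,.05,.09,.12)])
E
```

```text
z [[0.0744, 0.0738, 0.074, 0.0726], [0.073, 0.0741, 0.0738, 0.0728], [0.0738, 0.0734, 0.0743, 0.0739], [0.0729, 0.0734, 0.0731, 0.0724], [0.0728, 0.0734, 0.0735, 0.0735], [0.0746, 0.0727, 0.0731, 0.0733]]
ahead,left of TCP mm 5.5 0.8
ahead,left of TCP mm 36.0 10.4
ahead,left of TCP mm 36.0 -9.2
0.07359070243421942 [0.58084069 0.2154012  0.08028739]
[True, True, True, True, True, True, True, True]
```

```bash
python3 - <<'E'
from h import *
from workcell import r
y=np.radians(-40);R=ftool(y,TILT);u=np.array([np.cos(y),np.sin(y),0])
T=tcp_for([.606,-.017,.118],y)
p=np.array(r.current_ee_pos());r.move_linear(p+[-.06,0,.06],.15)
r.move_pose(T-u*.09,rv(R));r.move_linear(T-u*.065,.1);r.dwell(.8)
c=shot(r,"wrist");np.savez("pics/w4.npz",**c);cv2.imwrite("pics/w4.png",c["image"][...,::-1])
print(r.current_time(),r.current_ee_pos()-(T-u*.065),r.current_ft_force(),r.current_gripper_width())
print(proj(c,[[.606,-.017,.099],[.606,-.017,.2]]))
E
```

```text
9.775 [ 2.02916295e-06 -2.09569951e-05  2.66358379e-06] [ 0.6007245   0.34002213 -2.63680029] 0.05886196340942512
[[255.48677231 181.03990042]
 [255.76054269  58.67152993]]
```

View pics/w4.png

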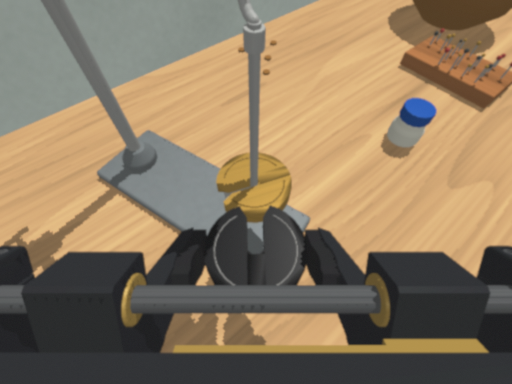

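Stem and slot are lined up: the stem base is at (253,184) and the slot mouth is centred near column 255. Next I'll insert the disc and lower it.

```bash
python3 - <<'E'
from h import *
from workcell import r
y=np.radians(-40);u=np.array([np.cos(y),np.sin(y),0])
T=tcp_for([.606,-.0165,.118],y)
print("hit",r.move_linear(T,.04,f_stop=4),r.current_ee_pos()-T,r.current_ft_force())
r.move_linear(T-[0,0,.008],.04);r.dwell(1.5)
f0=r.current_ft_force();print(f0)
print("touch",r.move_linear(T-[0,0,.0165],.008,f_stop=1.2),r.current_ee_pos()-T,r.current_ft_force()-f0)
r.dwell(.5);print(r.current_ft_force()-f0)
c=shot(r,"wrist");np.savez("pics/w5.npz",**c);cv2.imwrite("pics/w5.png",c["image"][...,::-1])
s=r.capture("scene");np.savez("pics/s5.npz",**s)
cv2.imwrite("pics/w5.png",np.hstack([c["image"][80:330,130:390],cv2.resize(s["image"][150:225,210:300],None,fx=3.33,fy=3.3333)])[...,::-1])
print(r.current_time())
E
```

```text
hit False [-1.11569875e-04  2.80833009e-04 -7.52973782e-05] [-0.37408963  0.5703605  -2.90895574]
[-0.27762919 -0.17101937 -2.56184911]
touch True [-1.97406987e-05 -4.62910608e-04 -1.20043371e-02] [-0.18942786 -1.10767594  5.12600573]
[-1.71139051 -1.18195255  7.75639544]
14.6
```

View pics/w5.png

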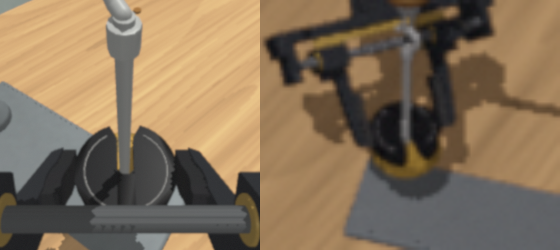

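The black disc sits on the brass one with the stem at the slot's end. The stem base is near (126,170) in the left crop, between the two halves of the disc. Contact came at exactly the expected height, so I'll release gently.

```bash
python3 - <<'E'
from h import *
from workcell import r
p=np.array(r.current_ee_pos());r.move_linear(p+[0,0,.0004],.01);print(r.current_ft_force())
w=r.current_gripper_width();r.move_gripper(w,5)
for d in(.001,.002,.004,.008): r.move_gripper(w+d)
print(r.current_ft_force(),r.current_gripper_width());r.dwell(.5)
r.move_gripper(.088);r.dwell(.5)
R=Ro.from_rotvec(r.current_tcp_rot()).as_matrix();p=np.array(r.current_ee_pos())
r.move_linear(p-R[:,2]*.09,.06);r.dwell(3)
c=shot(r,"wrist");np.savez("pics/w6.npz",**c);s=r.capture("scene")
r.dwell(.5);c2=shot(r,"wrist");print("moving",np.abs(c["image"].astype(int)-c2["image"]).max())
cv2.imwrite("pics/w6.png",np.hstack([c["image"][80:330,130:390],cv2.resize(s["image"][150:225,210:300],None,fx=3.33,fy=3.3333)])[...,::-1])
P=pts(c);X=P[...,:2]-[.606,-.017];m=(np.hypot(X[...,0],X[...,1])<.036)&(abs(P[...,2]-.113)<.006)
q=P[m];A=np.c_[q[:,:2]-q[:,:2].mean(0),np.ones(len(q))];k=np.linalg.lstsq(A,q[:,2],rcond=None)[0]
print("plane",k,"centre",q.mean(0),len(q),r.current_time())
E
```

```text
[-0.9056348  -1.2956055   1.23518805]
[0.62214483 0.49324446 0.61521571] 0.06692814971316925
moving 7
plane [ 0.02005896 -0.00684537  0.11280763] centre [ 0.6033218  -0.0140761   0.11280763] 2836 22.8917
```

View pics/w6.png

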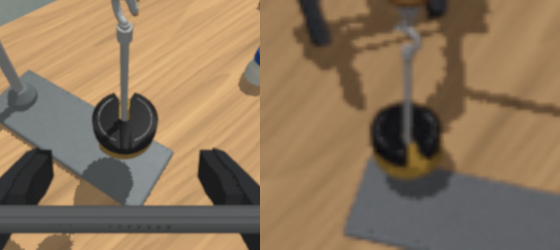

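The black disc lies level on the brass one, in the left crop at (125,122). The stem is at the slot end and nothing is moving. One quick numeric check of centring before I hand in.

```bash
python3 - <<'E'
from h import *
from workcell import r
c=dict(np.load("pics/w6.npz"));P=pts(c)
def circ(z,msk,name):
    X=P[...,:2]-[.606,-.017];m=msk&(np.hypot(X[...,0],X[...,1])<.04)
    H=cv2.convexHull(np.argwhere(m)[:,::-1].astype(np.int32)).reshape(-1,2)
    q=onz(c,H,z)[:,:2];(x,y),rad=cv2.minEnclosingCircle(np.float32(q*1000));print(name,x,y,rad,m.sum())
circ(.113,abs(P[...,2]-.113)<.005,"black top")
H=cv2.cvtColor(c["image"],cv2.COLOR_RGB2HSV)
# silhouette near edge: column through the disc, rows of lowest disc pixel -> rim of the plate/brass
m=(P[...,2]>.075)&(P[...,2]<.117)&(np.hypot(P[...,0]-.606,P[...,1]+.017)<.045)
v=np.argwhere(m);print("extent u",v[:,1].min(),v[:,1].max(),"v",v[:,0].min(),v[:,0].max())
y=np.radians(-40);u=np.array([np.cos(y),np.sin(y),0]);n=np.array([-u[1],u[0],0]);S=np.array([.606,-.017,0])
for z in(.085,.099,.113):print(z,proj(c,[S+[0,0,z]-.03*u,S+[0,0,z]+.03*n,S+[0,0,z]-.03*n]).round(1).tolist())
for z0,z1,nm in((.087,.0965,"brass side"),(.102,.110,"black side")):
    mm=m&(P[...,2]>z0)&(P[...,2]<z1);q=P[mm][:,:2];q=q[(q-S[:2])@u[:2]<-.01]
    f=np.linalg.lstsq(np.c_[2*q,np.ones(len(q))],(q**2).sum(1),rcond=None)[0];print(nm,len(q),f[:2],"R",np.sqrt(f[2]+f[0]**2+f[1]**2),"near edge",((q-S[:2])@u[:2]).min())
up=(P[...,2]>.13)&(P[...,2]<.19)&(np.hypot(P[...,0]-.606,P[...,1]+.017)<.02);print("stem front",np.median(P[up],axis=0)+.003*u)
E
```

```text
black top 605.8936767578125 -16.393342971801758 31.158252716064453 2794
extent u 222 288 v 172 238
0.085 [[255.3, 241.0], [225.0, 212.4], [285.8, 212.5]]
0.099 [[255.4, 234.9], [223.7, 205.4], [287.2, 205.5]]
0.113 [[255.4, 228.2], [222.1, 197.7], [288.8, 197.8]]
brass side 185 [ 0.60870494 -0.01706547] R 0.029828489290542867 near edge -0.028277556048244758
black side 216 [ 0.60700707 -0.01707187] R 0.029841335211777967 near edge -0.029770992729466168
stem front [ 0.60826714 -0.01735542  0.16652503]
```

Everything is centred within about 2 mm, flat and still, with the slots about 105° apart.

```bash
python3 -c "
from workcell import r
print(r.job_done(),r.current_time())"
```

```text
the job is handed in; nothing more can be done
the job is handed in; nothing more can be done
```

The black disc now hangs flat on the brass disc, centred within about 2 mm and at rest, slots about 105° apart, with the bystanders not touched; the job was handed in at about 23 s, and no verdict was shown.

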